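# Open the grinder's control box

## Robot

A 6-joint arm with a two-finger parallel gripper is mounted at the origin on a cart in front of the work surface, level with it; the furniture and walls round the work are solid. World frame = base frame: x ahead of the robot, y to its left, z up, the work surface at z = 0. Lengths are in mm, angles in rad, forces in N, time in s.
With the tool pointing down it reaches from about 400 to 925 mm from the base axis. Payload 12.5 kg.
Tool frame: the origin (TCP) lies at the very end of the fingers, on their centre line; the grasp point (between the pads) lies 19 mm behind it; z points along the fingers, y is the line along which they close (so a half turn about z gives the same grasp; the last joint's range is limited). The gripper opens to 95 mm and grips with 3 to 60 N. Pads are 20 mm wide; open, the fingers measure 119 mm over their backs; the gripper's body (75 mm by 180 mm) begins 59 mm behind the grasp point.
Start: joints at [1.196, 0.491, 1.559, -0, 1.092, -0.106], TCP at [165.966, 602.579, 214.661] pointing down, gripper open.
Joint ranges: [-3.1, 3.1], [-0.84, 2.19], [0.05, 2.79], [-1.13, 4.28], [0.06, 2.93], [-2.69, 2.69]. Speed limits (rad/s): [2.22, 2.22, 2.79, 3.14, 3.14, 3.14].

## Interface

Orientations are given as [roll, pitch, yaw] about the fixed x, y, z axes, in that order (R = Rz(yaw) Ry(pitch) Rx(roll)).
In Python, from cell import * gives the robot as it stands.
- The arm moves only by the tool jog_arm, never from a script. Its argument "targets" is a list of rows, each an object with "turn": the turn, a rotation vector about the world's x, y, z in degrees, a list of three; "slide": the shift along the world's x, y, z in mm, a list of three; "claw": the opening in per cent of the stroke, from 0 (shut) to 100 (fully open). In form: [{"turn": [wx, wy, wz], "slide": [x, y, z], "claw": claw}, ...]. A call has 1 to 5 rows; each row shifts and turns the commanded pose from where the row before left it; what a row does not reach is not made up. A row lasts 1/8 s, in which the tool goes at most 62.5 mm and 10.7 degrees, less where a joint would pass 70% of its speed; a pose out of reach is approached as far as the arm can. A call with a gripper value outside its range is refused whole. The fingers move at their own pace and stop on an object; the grip force is fixed at half the most. Time passes only in rows, so rows that do not move let the fingers close. It gives the time, the measured TCP pose, the force, the opening and the grip force at its end, in the units of the state.
- state(): the state, without advancing time (a new reading comes with each control period).
- read_camera(name): name is "scene" or "top"; returns a dict with "frame" (384x512x3 uint8, blue, green, red), "mtx" (3x3 intrinsics, pixels), "R" (3x3) and "t" (3): a world point X has camera coordinates R X + t. Camera axes: x right, y down, z forward; pixel columns grow to the right and rows downward; lengths in mm; the calibration is good to about 2 mm. A picture is of the moment at which its call begins. There is no depth.
- job_done(): hands the job in; it is judged then, once.
Trained networks look in the newest picture that a camera, given by its name, has taken for a name from the list of things; names that differ only in an ending like _2 or _b are one class to them, and where a whole thing is asked for, a point or a joint stands for the part that bears it (a point fixed in the world has none). Each returns a list of dicts, best first, with "conf" (0 to 1); they miss things now and then, are a little off and sometimes report something else, mostly with a low value. They report only what shows in the picture. A call takes as long as a camera call. They do not tell look-alikes from the thing itself.
- look_for(query, camera): "xy" ([column, row] in pixels, amid what is visible of it).
The state is a dict: "t": time; "joints": joint angles; "qvel": joint speeds; "tau": joint torques, N m; "eef_pos": TCP position; "tcp_rot": TCP orientation; "ft_force": force on the tool from outside, world axes, zero at the start; "moment": the same for the moment, N m; "opening": opening from 0.0 (shut) to 1.0 (fully open); "grip_force": force on a finger pad.
Only numpy, scipy, OpenCV 4.12 (cv2) and the standard library are available. Lean on these libraries where they do the work, as an engineer would, in place of code of your own. Each camera call takes 0.05 s, during which the arm holds its last target. There are 200 camera calls.

## Task

Open the blue control box: turn its two red captive thumbscrews counter-clockwise, one after the other, each until it comes fully to its loose stop, with the cover still sitting on the box. Then lift the cover plate straight off by its black handle and set it down gently on the rubber mat, handle up, centred on the mat and lined up with it, and let go. Never pry or tug the cover up before both screws are loose, and leave the glue bottle, sanding block and screwdriver where they are.

Things in the scene. Friction and masses are not known exactly. Their poses are not given: they have to be found in the camera images.
- box: Blue open-topped control box, fixed to the table, 220 (x) x 110 (y) x 60 mm high; origin at the centre of its underside on the table, x along its length, z up. The cover plate sits on its rim: plate's upper face 64 mm above the table. A red thumbscrew stands 80 mm from the centre at either end of the length, the black handle in the middle. Ledges inside, at the ends, catch the screws' dogs.
- cover: Loose aluminium cover plate, 220 (x) x 110 (y) x 4 mm, about 0.5 kg; origin: centre of its underside, x along its length (as the box's). Skirts reach 16 mm below it, inside the box with 2 mm play: lift it straight up over 16 mm to free it. Dogs on the screws reach 15 mm below it and hook under ledges in the box; a screw not loose holds its end down. Set down, it stands on its skirts.
- cover_grip (a point): Centre of the bar of the cover's black bridge handle, with the plate's axes: bar 12 mm thick (plate's x), 56 mm long (plate's y), 12 mm high. This point lies 28 mm above the plate's origin, 24 mm above its upper face; the bar's top 30 mm above that face. A post under each end of the bar, open between. Pinch it from above across the 12 mm.
- screw_near_grip (a point): Centre of the red wing (upright blade) of the thumbscrew at the plate's -x end: 28 mm long (this point's x), 10 mm thick (its y), 21 mm high, from 5 to 26 mm above the plate's upper face; a brass collar 17 mm across, 5 mm high, under it. The screw turns about the vertical through this point, does not rise, stays in the plate.
- screw_far_grip (a point): The same for the like thumbscrew at the plate's +x end.
- screw_near (a joint): Turn of the screw at the -x end, rad: 0 tight stop, grows counter-clockwise seen from above, 2.75 loose stop; starts at 0 to 0.5. The blade lies 0.39 + this value counter-clockwise of the plate's length, so at the loose stop it lies along the length. Stays where left; friction 0.08 N m. Its hidden dog lets go of the box in the last 0.35 rad; 2.4 or more counts as loose.
- screw_far (a joint): The same for the thumbscrew at the +x end.
- mat: Black rubber mat fixed flat on the table, 280 (x) x 170 (y) x 8 mm; origin at the centre of its underside, x along its length. The cover is to lie centred on it, lengths parallel, either way round; standing there on its skirts, its origin is 24 mm and its handle's centre 52 mm above the table.
- glue_bottle: Upright white glue bottle, 35 x 34 x 88 mm high, loose; origin at the centre of its underside. Leave it alone.
- sanding_block: Cork sanding block, 64 x 107 x 28 mm high, loose; origin at the centre of its underside. Leave it alone.
- screwdriver: Screwdriver with green handle lying on the table, 163 mm long, 25 mm high, loose; origin at the centre of its underside. Leave it alone.
Mind the look-alikes: they are no part of the job. Of the things shaped like the cover, the aluminium one is meant.

How it is judged:
By the outcome, as a careful person would: the job done as asked, in the order asked, and still so for the second after the job is handed in, with the robot touching nothing.
It also fails if it takes over 72 s, if anything falls off the work surface, if the arm or the gripper's body presses on something with over 40 N, if the wrist force passes 120 N, or if a joint passes its speed limit or range.

## Working session

There is one attempt and no reset: what is moved stays moved. The work goes in short steps, Python scripts to look and compute and a tool call to move; the robot and the scene stay as the last step left them, time stands still between calls to the robot, and variables do not carry over. Pictures are saved under pics/ and viewed, at most 10 in all, crops included, and the job is handed in when it is done.

Besides the shell and the picture viewer there is one more tool, called after "Emit:" by a JSON object that holds its "op" and its "data", one argument or row to a line. jog_arm: Moves the arm, as the interface text tells. Its arguments: {"type":"object","properties":{"targets":{"type":"array","items":{"type":"object","properties":{"turn":{"type":"array","items":{"type":"number"}},"slide":{"type":"array","items":{"type":"number"}},"claw":{"type":"number"}}}}},"required":["targets"]}

```bash
mkdir -p pics; cat > h.py <<'E'
from cell import *
import numpy as np, cv2
def ray(c,uv,z):
    K,R,t=map(np.array,(c["mtx"],c["R"],c["t"])); t=t.ravel()
    d=R.T@np.linalg.solve(K,[uv[0],uv[1],1]); o=-R.T@t
    return o+d*(z-o[2])/d[2]
def proj(c,X):
    K,R,t=map(np.array,(c["mtx"],c["R"],c["t"])); p=K@(R@np.array(X,float)+t.ravel()); return p[:2]/p[2]
E
python3 - <<'E'
from h import *
Z={"box":40,"cover_grip":88,"screw_near_grip":79,"screw_far_grip":79,"mat":8,"glue_bottle":44,"sanding_block":28,"screwdriver":12}
for n in("top","scene"):
    c=read_camera(n); cv2.imwrite(f"pics/{n}0.png",c["frame"])
    print(n,-np.array(c["R"]).T@np.array(c["t"]).ravel())
    for q,z in Z.items():
        print(q,[(np.round(d["xy"]).tolist(),round(d["conf"],2),np.round(ray(c,d["xy"],z)[:2]).tolist()) for d in look_for(q,n)[:4]])
print(state())
E
```

```text
top [ 386.28706304  103.3172227  1277.98566462]
box [([223.0, 162.0], 0.58, [701.0, 222.0])]
cover_grip [([230.0, 194.0], 0.75, [580.0, 191.0]), ([117.0, 237.0], 0.58, [431.0, 551.0])]
screw_near_grip [([104.0, 258.0], 0.39, [363.0, 591.0])]
screw_far_grip [([128.0, 219.0], 0.41, [492.0, 525.0])]
mat [([328.0, 201.0], 0.95, [576.0, -152.0])]
glue_bottle []
sanding_block [([385.0, 194.0], 0.74, [601.0, -350.0])]
screwdriver [([197.0, 194.0], 0.67, [591.0, 312.0]), ([222.0, 160.0], 0.38, [714.0, 229.0])]
scene [-100.69685345 -743.9302443  1031.49585251]
box [([237.0, 205.0], 0.93, [533.0, 126.0])]
cover_grip [([242.0, 187.0], 0.7, [575.0, 154.0]), ([150.0, 163.0], 0.57, [377.0, 478.0])]
screw_near_grip [([134.0, 160.0], 0.58, [340.0, 550.0]), ([238.0, 188.0], 0.27, [565.0, 165.0])]
screw_far_grip []
mat [([292.0, 254.0], 0.55, [559.0, -145.0])]
glue_bottle [([302.0, 209.0], 0.57, [705.0, -32.0])]
sanding_block [([351.0, 289.0], 0.89, [591.0, -364.0])]
screwdriver [([215.0, 178.0], 0.63, [577.0, 333.0])]
{'t': 0.9, 'joints': array([ 1.19640679e+00,  4.90893746e-01,  1.55890754e+00,  2.34529334e-05,
        1.09171518e+00, -1.05577759e-01]), 'qvel': array([-0.00048506, -0.00072414, -0.00067791,  0.00207139, -0.0014526 ,
       -0.00100591]), 'tau': array([ 8.27765980e-04, -6.12453246e+01, -2.58447200e+01,  6.93715503e-02,
        4.44303802e-02, -1.59893551e-05]), 'eef_pos': array([165.95420139, 602.5751289 , 214.66223062]), 'tcp_rot': array([ 3.14151470e+00, -1.26686599e-05,  2.87277007e+00]), 'ft_force': array([ 0.19065495,  0.13807141, -0.53742797]), 'moment': array([0.01558712, 0.03316184, 0.04782164]), 'grip_force': 0.0, 'opening': 0.9993240449691297}
```

View pics/top0.png

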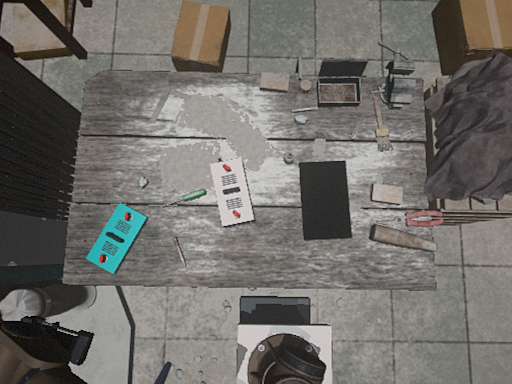

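View pics/scene0.png

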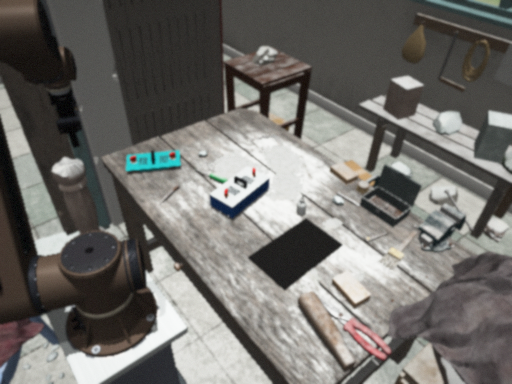

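The real (aluminium) cover is at about (232,190) in the top view, on the blue box. The teal one at (117,237) is the decoy. The mat is at (326,200). Next I'll refine these by segmentation.

```bash
cat >> h.py <<'E'
def reds(c,box,z=79):
    u0,v0,u1,v1=box; f=c["frame"].astype(int); b,g,r=f[...,0],f[...,1],f[...,2]
    m=((r>120)&(r-g>60)&(r-b>60)).astype(np.uint8); k=np.zeros_like(m); k[v0:v1,u0:u1]=m[v0:v1,u0:u1]
    n,l,s,ce=cv2.connectedComponentsWithStats(k); o=[]
    for i in range(1,n):
        if s[i,4]<8: continue
        p=np.argwhere(l==i)[:,::-1]; w=np.array([ray(c,q,z)[:2] for q in p]); e,V=np.linalg.eigh(np.cov((w-w.mean(0)).T))
        o.append((w.mean(0).round(1),s[i,4],round(np.degrees(np.arctan2(V[1,1],V[0,1]))%180,1),np.sqrt(e).round(1)))
    return o
E
python3 - <<'E'
from h import *
c=read_camera("top"); f=c["frame"]
print("top",reds(c,(200,145,265,235)))
g=f.max(2)
for nm,(u0,v0,u1,v1),m,z in(("mat",(290,150,360,250),g<45,8),("plate",(205,150,262,232),g>205,64)):
    k=np.zeros(g.shape,np.uint8); k[v0:v1,u0:u1]=m[v0:v1,u0:u1]; k=cv2.morphologyEx(k,cv2.MORPH_OPEN,np.ones((3,3)))
    n,l,s,_=cv2.connectedComponentsWithStats(k); i=1+s[1:,4].argmax()
    p=np.argwhere(l==i)[:,::-1]; w=np.array([ray(c,q,z)[:2] for q in p],np.float32)
    print(nm,s[i],cv2.minAreaRect(w))
s=read_camera("scene"); print("scene",reds(s,(205,155,280,220)))
a=cv2.resize(f[145:245,195:360],None,fx=4.8,fy=4.8,interpolation=2); cv2.imwrite("pics/crop1.png",a[:,:790])
E
```

```text
top [(array([673.7, 206.6]), np.int32(22), np.float64(57.3), array([3. , 7.1])), (array([516.1, 169.2]), np.int32(22), np.float64(49.7), array([2.8, 7.2]))]Traceback (most recent call last):
  File "<stdin>", line 7, in <module>
ValueError: attempt to get argmax of an empty sequence
```

```bash
python3 - <<'E'
from h import *
c=read_camera("top"); f=c["frame"]; g=f.max(2)
print(g[200,310:340:6], g[170:215:6,245], g[165:220:8,225])
for nm,(u0,v0,u1,v1),m,z in(("mat",(290,150,360,250),g<60,8),("plate",(205,150,262,232),g>190,64)):
    k=np.zeros(g.shape,np.uint8); k[v0:v1,u0:u1]=m[v0:v1,u0:u1]; k=cv2.morphologyEx(k,cv2.MORPH_OPEN,np.ones((3,3)))
    n,l,s,_=cv2.connectedComponentsWithStats(k)
    if n<2: print(nm,"none"); continue
    i=1+s[1:,4].argmax()
    p=np.argwhere(l==i)[:,::-1]; w=np.array([ray(c,q,z)[:2] for q in p],np.float32)
    print(nm,s[i],cv2.minAreaRect(w),w.mean(0))
b=np.zeros_like(g); b[180:202,215:250]=(g<80)[180:202,215:250]; p=np.argwhere(b)[:,::-1]
print("handle",len(p),p.mean(0),ray(c,p.mean(0),91))
s=read_camera("scene"); print("scene",reds(s,(205,155,280,220)))
a=cv2.resize(f[145:245,195:360],None,fx=4.8,fy=4.8,interpolation=2); cv2.imwrite("pics/crop1.png",a[:,:790])
E
```

```text
[47 49 45 45 43] [197 122 203 209 211 209 207 208] [174 213 182 116 206 214 209]
mat [ 299  161   52   79 3590] ((580.3555908203125, -139.8340301513672), (276.31268310546875, 166.9005126953125), 3.645642042160034) [ 578.2263  -139.95705]
plate [ 211  158   42   68 1411] ((593.3932495117188, 187.0921630859375), (217.70492553710938, 106.75926208496094), 13.171562194824219) [591.27686 187.15472]
handle 61 [231.52459016 190.03278689] [592.49568518 184.7420766   91.        ]
scene [(array([676.7, 215.1]), np.int32(10), np.float64(51.8), array([2. , 9.4])), (array([519., 177.]), np.int32(17), np.float64(48.7), array([3.3, 9.1]))]
```

View pics/crop1.png

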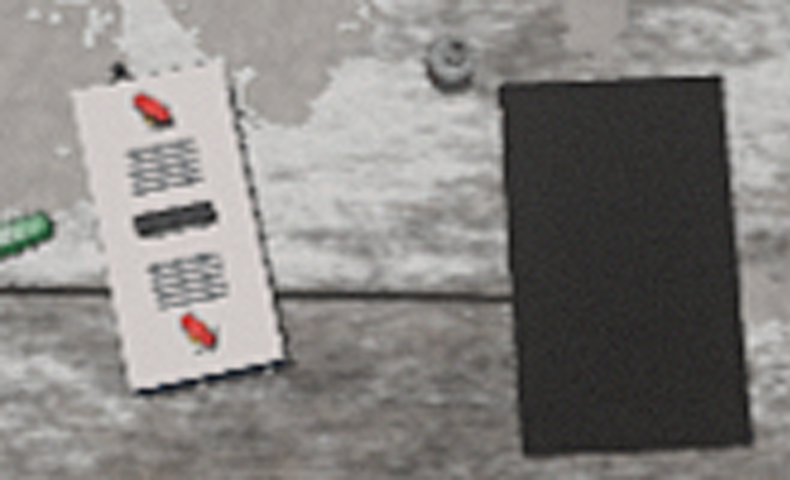

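Emit:
{"op": "jog_arm", "data": {
  "targets": [
    {"turn": [0, 0, -10], "slide": [30, -38, 0], "claw": 45},
    {"turn": [0, 0, -10], "slide": [30, -38, 0], "claw": 45},
    {"turn": [0, 0, -10], "slide": [30, -38, 0], "claw": 45},
    {"turn": [0, 0, -10], "slide": [30, -38, 0], "claw": 45},
    {"turn": [0, 0, -10], "slide": [30, -38, 0], "claw": 45}
  ]
}}

```text
t: 1.68
eef_pos: [316.8, 411.4, 214.8]
tcp_rot: [3.141, -0.0, 1.995]
ft_force: [-0.1, 0.4, -0.2]
opening: 0.536
grip_force: 0.0
```

Emit:
{"op": "jog_arm", "data": {
  "targets": [
    {"turn": [0, 0, -10], "slide": [33, -40, 0], "claw": 45},
    {"turn": [0, 0, -10], "slide": [33, -40, 0], "claw": 45},
    {"turn": [0, 0, -10], "slide": [33, -40, 0], "claw": 45},
    {"turn": [0, 0, -10], "slide": [33, -40, 0], "claw": 45},
    {"turn": [0, 0, -10], "slide": [33, -40, 0], "claw": 45}
  ]
}}

```text
t: 2.3
eef_pos: [482.0, 211.2, 214.9]
tcp_rot: [3.141, -0.0, 1.122]
ft_force: [0.4, 0.6, 1.2]
opening: 0.446
grip_force: 0.0
```

Emit:
{"op": "jog_arm", "data": {
  "targets": [
    {"turn": [0, 0, -10], "slide": [30, -40, -20], "claw": 45},
    {"turn": [0, 0, -5], "slide": [5, -3, -20], "claw": 45},
    {"slide": [0, 0, 0], "claw": 45}
  ]
}}

```text
validation failed for argument at $.ta...
```

Emit:
{"op": "jog_arm", "data": {
  "targets": [
    {"turn": [0, 0, -9], "slide": [30, -38, -20], "claw": 45},
    {"turn": [0, 0, -5.6], "slide": [4, -4, -40], "claw": 45},
    {"turn": [0, 0, 0], "slide": [0, 0, -40], "claw": 45},
    {"turn": [0, 0, 0], "slide": [0, 0, 0], "claw": 45},
    {"turn": [0, 0, 0], "slide": [0, 0, 0], "claw": 45}
  ]
}}

```text
t: 2.92
eef_pos: [515.6, 170.9, 115.9]
tcp_rot: [3.141, -0.001, 0.873]
ft_force: [-0.1, -0.5, 0.4]
opening: 0.45
grip_force: 0.0
```

```bash
python3 - <<'E'
from h import *
s=state(); print(s["eef_pos"],s["tcp_rot"])
c=read_camera("scene"); cv2.imwrite("pics/s1.png",cv2.resize(c["frame"][130:250,170:330],None,fx=5,fy=5,interpolation=2)[:600,:800])
print(reds(c,(205,155,280,220)), proj(c,s["eef_pos"]))
E
```

```text
[515.5520797  170.85014741 115.94276739] [ 3.14067123e+00 -1.06675682e-03  8.73047368e-01]
[(array([675.5, 213.9]), np.int32(11), np.float64(50.1), array([ 2. , 10.5]))] [225.538542   184.56521905]
```

View pics/s1.png

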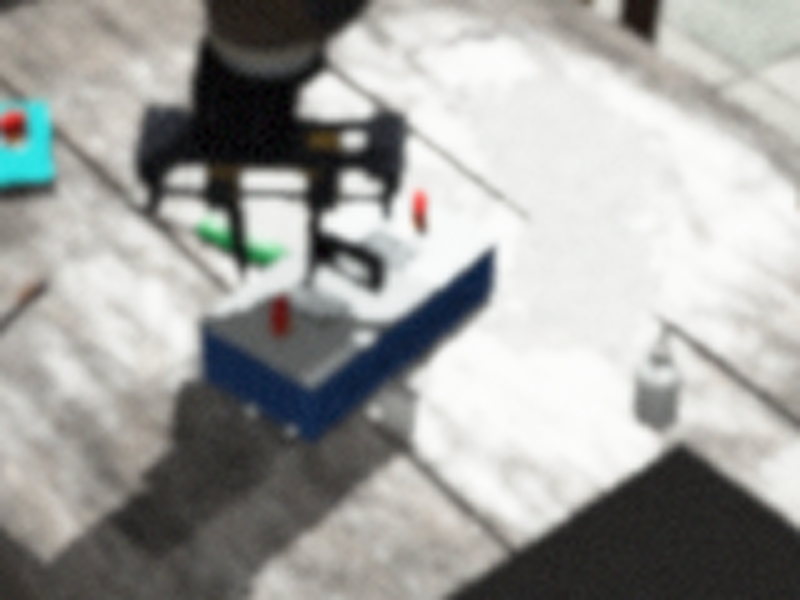

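The gripper straddles the near screw: fingers at crop (245,265)/(315,285), red blade at (280,315). I'll go down and close.

Emit:
{"op": "jog_arm", "data": {
  "targets": [
    {"turn": [0, 0, 0], "slide": [0, -1, -20], "claw": 45},
    {"turn": [0, 0, 0], "slide": [0, 0, -20], "claw": 45},
    {"turn": [0, 0, 0], "slide": [0, 0, -4], "claw": 45},
    {"turn": [0, 0, 0], "slide": [0, 0, 0], "claw": 0},
    {"turn": [0, 0, 0], "slide": [0, 0, 0], "claw": 0}
  ]
}}

```text
t: 3.6
eef_pos: [515.4, 169.8, 71.7]
tcp_rot: [3.14, -0.001, 0.873]
ft_force: [0.4, 0.1, 1.1]
opening: 0.295
grip_force: 0.0
```

Emit:
{"op": "jog_arm", "data": {
  "targets": [
    {"turn": [0, 0, 0], "slide": [0, 0, 0], "claw": 0},
    {"turn": [0, 0, 0], "slide": [0, 0, 0], "claw": 0},
    {"turn": [0, 0, 0], "slide": [0, 0, 0], "claw": 0}
  ]
}}

```text
t: 3.98
eef_pos: [515.2, 169.6, 71.0]
tcp_rot: [3.141, -0.001, 0.873]
ft_force: [-0.2, -0.6, 4.5]
opening: 0.105
grip_force: 30.0
```

Emit:
{"op": "jog_arm", "data": {
  "targets": [
    {"turn": [0, 0, 8], "slide": [0, 0, 0], "claw": 0},
    {"turn": [0, 0, 8], "slide": [0, 0, 0], "claw": 0},
    {"turn": [0, 0, 8], "slide": [0, 0, 0], "claw": 0},
    {"turn": [0, 0, 8], "slide": [0, 0, 0], "claw": 0},
    {"turn": [0, 0, 8], "slide": [0, 0, 0], "claw": 0}
  ]
}}

```text
t: 4.6
eef_pos: [516.0, 169.3, 71.0]
tcp_rot: [3.139, 0.0, 1.575]
ft_force: [2.9, -3.7, 2.0]
opening: 0.103
grip_force: 29.9
```

Emit:
{"op": "jog_arm", "data": {
  "targets": [
    {"turn": [0, 0, 8], "slide": [0, 0, 0], "claw": 0},
    {"turn": [0, 0, 8], "slide": [0, 0, 0], "claw": 0},
    {"turn": [0, 0, 8], "slide": [0, 0, 0], "claw": 0},
    {"turn": [0, 0, 8], "slide": [0, 0, 0], "claw": 0},
    {"turn": [0, 0, 0], "slide": [0, 0, 0], "claw": 0}
  ]
}}

```text
t: 5.22
eef_pos: [516.1, 169.7, 71.0]
tcp_rot: [3.139, 0.001, 2.128]
ft_force: [4.8, -0.1, 2.6]
opening: 0.102
grip_force: 30.0
```

```bash
python3 -c "
from h import *
s=state();print({k:s[k] for k in('eef_pos','tcp_rot','ft_force','moment','joints')})"
```

```text
{'eef_pos': array([516.08747449, 169.69981836,  71.0476659 ]), 'tcp_rot': array([3.13908077e+00, 1.01062424e-03, 2.12844094e+00]), 'ft_force': array([ 4.80236994, -0.08338942,  2.58301166]), 'moment': array([ 0.02274381, -0.86317925,  0.04473692]), 'joints': array([ 1.96110065e-01,  5.68687722e-01,  1.89981790e+00, -9.14436922e-05,
        6.70380069e-01, -3.61464236e-01])}
```

Emit:
{"op": "jog_arm", "data": {
  "targets": [
    {"turn": [0, 0, 8], "slide": [0, 0, 0], "claw": 0},
    {"turn": [0, 0, 8], "slide": [0, 0, 0], "claw": 0},
    {"turn": [0, 0, 8], "slide": [0, 0, 0], "claw": 0},
    {"turn": [0, 0, 8], "slide": [0, 0, 0], "claw": 0},
    {"turn": [0, 0, 8], "slide": [0, 0, 0], "claw": 0}
  ]
}}

```text
t: 5.85
eef_pos: [515.8, 170.0, 71.0]
tcp_rot: [3.14, 0.002, 2.828]
ft_force: [4.4, 1.5, 2.5]
opening: 0.102
grip_force: 29.9
```

Emit:
{"op": "jog_arm", "data": {
  "targets": [
    {"turn": [0, 0, 8], "slide": [0, 0, 0], "claw": 0},
    {"turn": [0, 0, 8], "slide": [0, 0, 0], "claw": 0},
    {"turn": [0, 0, 8], "slide": [0, 0, 0], "claw": 0},
    {"turn": [0, 0, 4], "slide": [0, 0, 0], "claw": 0},
    {"turn": [0, 0, 0], "slide": [0, 0, 0], "claw": 0}
  ]
}}

```text
t: 6.48
eef_pos: [515.7, 170.2, 71.1]
tcp_rot: [3.141, 0.002, -2.97]
ft_force: [3.9, 4.4, 4.0]
opening: 0.105
grip_force: 30.0
```

```bash
python3 -c "
from h import *
s=state();print({k:s[k] for k in('eef_pos','tcp_rot','ft_force','moment','joints')})"
```

```text
{'eef_pos': array([515.68662983, 170.16043516,  71.05369423]), 'tcp_rot': array([ 3.14092626e+00,  2.05770839e-03, -2.96991503e+00]), 'ft_force': array([3.88764285, 4.39645612, 3.95708765]), 'moment': array([ 0.83360457, -0.6590378 ,  0.0747293 ]), 'joints': array([ 1.96754549e-01,  5.68588056e-01,  1.90003039e+00,  9.88570829e-04,
        6.70900677e-01, -1.54649376e+00])}
```

Emit:
{"op": "jog_arm", "data": {
  "targets": [
    {"turn": [0, 0, 3], "slide": [0, 0, 0], "claw": 0},
    {"turn": [0, 0, 3], "slide": [0, 0, 0], "claw": 0},
    {"turn": [0, 0, 0], "slide": [0, 0, 0], "claw": 0}
  ]
}}

```text
t: 6.85
eef_pos: [515.6, 170.1, 71.0]
tcp_rot: [3.141, 0.002, -2.867]
ft_force: [4.4, 5.0, 3.0]
opening: 0.107
grip_force: 30.1
```

```bash
python3 -c "
from h import *
s=state();print({k:s[k] for k in('eef_pos','tcp_rot','ft_force','moment','opening')})"
```

```text
{'eef_pos': array([515.60118936, 170.0694774 ,  71.03693549]), 'tcp_rot': array([ 3.14094898e+00,  1.91774979e-03, -2.86669037e+00]), 'ft_force': array([4.41018161, 5.01624337, 3.03246424]), 'moment': array([ 0.83295331, -0.63999681, -0.46184869]), 'opening': 0.10711595398169192}
```

Moment jumped to −0.46 N m, so the near screw is at its loose stop. Releasing and going to the far screw.

Emit:
{"op": "jog_arm", "data": {
  "targets": [
    {"turn": [0, 0, -2], "slide": [0, 0, 0], "claw": 45},
    {"turn": [0, 0, 0], "slide": [0, 0, 0], "claw": 45},
    {"turn": [0, 0, 0], "slide": [0, 0, 0], "claw": 45},
    {"turn": [0, 0, 0], "slide": [0, 0, 0], "claw": 45},
    {"turn": [0, 0, 0], "slide": [0, 0, 30], "claw": 45}
  ]
}}

```text
t: 7.48
eef_pos: [513.9, 169.3, 99.4]
tcp_rot: [3.141, -0.004, -2.898]
ft_force: [0.0, -0.7, 0.5]
opening: 0.448
grip_force: 0.0
```

Emit:
{"op": "jog_arm", "data": {
  "targets": [
    {"turn": [0, 0, -10], "slide": [0, 0, 30], "claw": 45},
    {"turn": [0, 0, -10], "slide": [15, 3, 0], "claw": 45},
    {"turn": [0, 0, -10], "slide": [15, 3, 0], "claw": 45},
    {"turn": [0, 0, -10], "slide": [15, 4, 0], "claw": 45},
    {"turn": [0, 0, -10], "slide": [15, 4, 0], "claw": 45}
  ]
}}

```text
t: 8.1
eef_pos: [575.3, 183.6, 130.6]
tcp_rot: [-3.141, -0.0, 2.507]
ft_force: [1.4, -0.5, 0.1]
opening: 0.45
grip_force: 0.0
```

Emit:
{"op": "jog_arm", "data": {
  "targets": [
    {"turn": [0, 0, -10], "slide": [15, 3, 0], "claw": 45},
    {"turn": [0, 0, -10], "slide": [15, 3, 0], "claw": 45},
    {"turn": [0, 0, -10], "slide": [15, 4, 0], "claw": 45},
    {"turn": [0, 0, -10], "slide": [15, 4, 0], "claw": 45},
    {"turn": [0, 0, -10], "slide": [15, 4, 0], "claw": 45}
  ]
}}

```text
t: 8.72
eef_pos: [650.2, 201.6, 130.4]
tcp_rot: [-3.141, 0.0, 1.635]
ft_force: [0.3, 0.0, -0.2]
opening: 0.451
grip_force: 0.0
```

Emit:
{"op": "jog_arm", "data": {
  "targets": [
    {"turn": [0, 0, -10], "slide": [15, 3, 0], "claw": 45},
    {"turn": [0, 0, -10], "slide": [5, 1, 0], "claw": 45},
    {"turn": [0, 0, -10], "slide": [0, 0, 0], "claw": 45},
    {"turn": [0, 0, -6], "slide": [0, 0, 0], "claw": 45},
    {"turn": [0, 0, 0], "slide": [0, 0, -15], "claw": 45}
  ]
}}

```text
t: 9.35
eef_pos: [670.3, 205.6, 115.9]
tcp_rot: [3.14, -0.001, 1.013]
ft_force: [0.0, -0.1, -0.0]
opening: 0.45
grip_force: 0.0
```

```bash
python3 - <<'E'
from h import *
s=state(); print(s["eef_pos"],np.degrees(s["tcp_rot"]))
c=read_camera("scene"); cv2.imwrite("pics/s2.png",cv2.resize(c["frame"][130:250,170:330],None,fx=5,fy=5,interpolation=2)[:600,:800])
print(reds(c,(205,155,280,220)), proj(c,s["eef_pos"]))
E
```

```text
[670.33218355 205.64340548 115.90383514] [ 1.79925586e+02 -6.39845564e-02  5.80374627e+01]
[] [253.92162081 164.07143418]
```

View pics/s2.png

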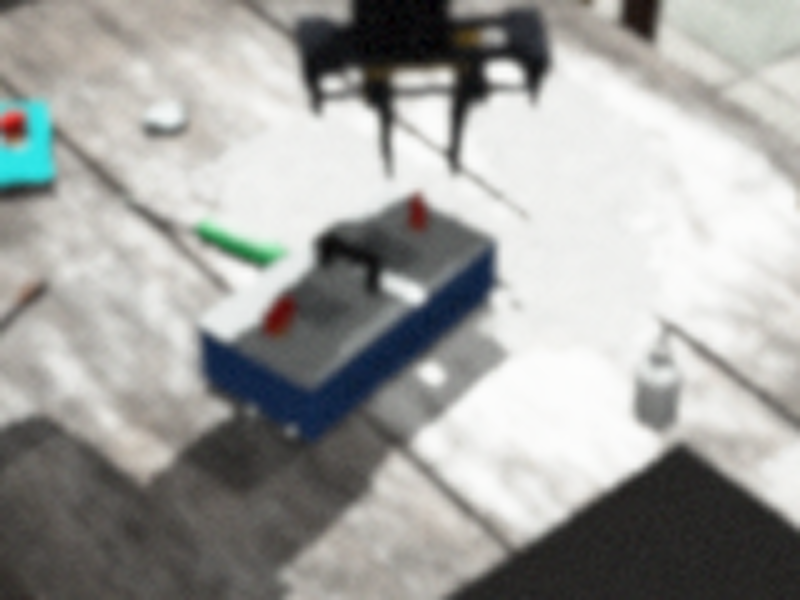

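The near blade at crop (282,315) now lies along the plate, and the gripper is centred over the far blade at (418,212). Going down.

Emit:
{"op": "jog_arm", "data": {
  "targets": [
    {"turn": [0, 0, 0], "slide": [1, 0.5, -20], "claw": 45},
    {"turn": [0, 0, 0], "slide": [0, 0, -20], "claw": 45},
    {"turn": [0, 0, 0], "slide": [0, 0, -4], "claw": 45},
    {"turn": [0, 0, 0], "slide": [0, 0, 0], "claw": 0},
    {"turn": [0, 0, 0], "slide": [0, 0, 0], "claw": 0}
  ]
}}

```text
t: 10.02
eef_pos: [671.3, 206.1, 72.3]
tcp_rot: [3.141, -0.001, 1.012]
ft_force: [-0.2, -0.8, -0.3]
opening: 0.296
grip_force: 0.0
```

Emit:
{"op": "jog_arm", "data": {
  "targets": [
    {"turn": [0, 0, 0], "slide": [0, 0, 0], "claw": 0},
    {"turn": [0, 0, 0], "slide": [0, 0, 0], "claw": 0},
    {"turn": [0, 0, 0], "slide": [0, 0, 0], "claw": 0},
    {"turn": [0, 0, 0], "slide": [0, 0, 0], "claw": 0}
  ]
}}

```text
t: 10.52
eef_pos: [670.9, 206.2, 72.1]
tcp_rot: [3.141, -0.0, 1.012]
ft_force: [-3.3, 0.7, 5.6]
opening: 0.105
grip_force: 30.0
```

Emit:
{"op": "jog_arm", "data": {
  "targets": [
    {"turn": [0, 0, 8], "slide": [0, 0, 0], "claw": 0},
    {"turn": [0, 0, 8], "slide": [0, 0, 0], "claw": 0},
    {"turn": [0, 0, 8], "slide": [0, 0, 0], "claw": 0},
    {"turn": [0, 0, 8], "slide": [0, 0, 0], "claw": 0},
    {"turn": [0, 0, 8], "slide": [0, 0, 0], "claw": 0}
  ]
}}

```text
t: 11.15
eef_pos: [670.8, 206.2, 72.1]
tcp_rot: [-3.142, -0.0, 1.715]
ft_force: [-4.0, 0.9, 6.1]
opening: 0.103
grip_force: 30.0
```

Emit:
{"op": "jog_arm", "data": {
  "targets": [
    {"turn": [0, 0, 8], "slide": [0, 0, 0], "claw": 0},
    {"turn": [0, 0, 8], "slide": [0, 0, 0], "claw": 0},
    {"turn": [0, 0, 8], "slide": [0, 0, 0], "claw": 0},
    {"turn": [0, 0, 8], "slide": [0, 0, 0], "claw": 0},
    {"turn": [0, 0, 8], "slide": [0, 0, 0], "claw": 0}
  ]
}}

```text
t: 11.78
eef_pos: [670.7, 206.2, 72.1]
tcp_rot: [-3.142, -0.0, 2.413]
ft_force: [-4.0, 1.0, 6.5]
opening: 0.102
grip_force: 30.0
```

Emit:
{"op": "jog_arm", "data": {
  "targets": [
    {"turn": [0, 0, 8], "slide": [0, 0, 0], "claw": 0},
    {"turn": [0, 0, 8], "slide": [0, 0, 0], "claw": 0},
    {"turn": [0, 0, 8], "slide": [0, 0, 0], "claw": 0},
    {"turn": [0, 0, 8], "slide": [0, 0, 0], "claw": 0},
    {"turn": [0, 0, 8], "slide": [0, 0, 0], "claw": 0}
  ]
}}

```text
t: 12.4
eef_pos: [670.7, 206.1, 72.1]
tcp_rot: [3.141, -0.0, 3.111]
ft_force: [-4.5, -0.3, 6.5]
opening: 0.103
grip_force: 30.0
```

Emit:
{"op": "jog_arm", "data": {
  "targets": [
    {"turn": [0, 0, 8], "slide": [0, 0, 0], "claw": 0},
    {"turn": [0, 0, 4], "slide": [0, 0, 0], "claw": 0},
    {"turn": [0, 0, 4], "slide": [0, 0, 0], "claw": 0},
    {"turn": [0, 0, 2], "slide": [0, 0, 0], "claw": 0},
    {"turn": [0, 0, 0], "slide": [0, 0, 0], "claw": 0}
  ]
}}

```text
t: 13.02
eef_pos: [671.1, 206.4, 72.1]
tcp_rot: [3.141, 0.001, -2.863]
ft_force: [-2.6, 1.9, 5.3]
opening: 0.106
grip_force: 30.2
```

```bash
python3 -c "
from h import *
s=state();print({k:s[k] for k in('eef_pos','tcp_rot','ft_force','moment','opening')})"
```

```text
{'eef_pos': array([671.05424058, 206.4321945 ,  72.12716281]), 'tcp_rot': array([ 3.14084691e+00,  6.64401828e-04, -2.86341844e+00]), 'ft_force': array([-2.62781763,  1.89362346,  5.27387277]), 'moment': array([ 0.44226935,  0.51172346, -0.52184955]), 'opening': 0.1064274350770933}
```

Far screw is at its stop too. Releasing and going to the handle.

Emit:
{"op": "jog_arm", "data": {
  "targets": [
    {"turn": [0, 0, -2], "slide": [0, 0, 0], "claw": 45},
    {"turn": [0, 0, 0], "slide": [0, 0, 0], "claw": 45},
    {"turn": [0, 0, 0], "slide": [0, 0, 0], "claw": 45},
    {"turn": [0, 0, 0], "slide": [0, 0, 0], "claw": 45},
    {"turn": [0, 0, 0], "slide": [0, 0, 30], "claw": 45}
  ]
}}

```text
t: 13.65
eef_pos: [669.9, 205.8, 99.8]
tcp_rot: [3.141, -0.004, -2.897]
ft_force: [0.8, 0.2, 0.8]
opening: 0.449
grip_force: 0.0
```

Emit:
{"op": "jog_arm", "data": {
  "targets": [
    {"turn": [0, 0, -10], "slide": [0, 0, 30], "claw": 45},
    {"turn": [0, 0, -10], "slide": [-10, -2, 0], "claw": 45},
    {"turn": [0, 0, -10], "slide": [-10, -2, 0], "claw": 45},
    {"turn": [0, 0, -10], "slide": [-10, -3, 0], "claw": 45},
    {"turn": [0, 0, -10], "slide": [-10, -2, 0], "claw": 45}
  ]
}}

```text
t: 14.28
eef_pos: [630.6, 196.9, 131.7]
tcp_rot: [3.141, 0.0, 2.508]
ft_force: [-0.9, 0.8, -0.4]
opening: 0.451
grip_force: 0.0
```

Emit:
{"op": "jog_arm", "data": {
  "targets": [
    {"turn": [0, 0, -10], "slide": [-10, -2, 0], "claw": 45},
    {"turn": [0, 0, -10], "slide": [-10, -2, 0], "claw": 45},
    {"turn": [0, 0, -10], "slide": [-10, -3, 0], "claw": 45},
    {"turn": [0, 0, -10], "slide": [-8, -2, 0], "claw": 45},
    {"turn": [0, 0, 0], "slide": [0, 0, 0], "claw": 45}
  ]
}}

```text
t: 14.9
eef_pos: [592.8, 188.0, 131.8]
tcp_rot: [3.141, 0.0, 1.816]
ft_force: [0.5, 0.4, 0.5]
opening: 0.451
grip_force: 0.0
```

```bash
python3 - <<'E'
from h import *
s=state(); print(s["eef_pos"],np.degrees(s["tcp_rot"]))
for n,b in(("scene",(205,155,280,220)),("top",(205,150,262,232))):
    print(n,reds(read_camera(n),b))
E
```

```text
[592.78974039 188.00807041 131.8391585 ] [1.79992607e+02 4.36690852e-03 1.04071195e+02]
scene []
top []
```

```bash
python3 - <<'E'
from h import *
c=read_camera("scene"); cv2.imwrite("pics/s3.png",cv2.resize(c["frame"][140:240,190:290],None,fx=6,fy=6,interpolation=2))
E
```

```text
(no output)
```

View pics/s3.png

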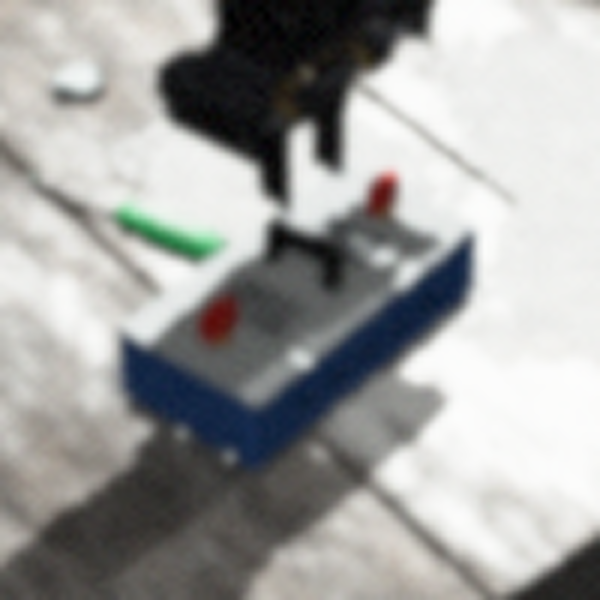

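Both red blades, at crop (218,318) and (382,192), lie along the plate's length, and the gripper is over the handle. Descending and pinching.

Emit:
{"op": "jog_arm", "data": {
  "targets": [
    {"turn": [0, 0, -0.9], "slide": [0.6, 0, -25], "claw": 45},
    {"turn": [0, 0, 0], "slide": [0, 0, -25], "claw": 45},
    {"turn": [0, 0, 0], "slide": [0, 0, -12], "claw": 45},
    {"turn": [0, 0, 0], "slide": [0, 0, 0], "claw": 0},
    {"turn": [0, 0, 0], "slide": [0, 0, 0], "claw": 0}
  ]
}}

```text
t: 15.68
eef_pos: [594.1, 188.2, 70.4]
tcp_rot: [3.14, 0.0, 1.8]
ft_force: [-0.5, 0.1, -0.6]
opening: 0.297
grip_force: 0.0
```

Emit:
{"op": "jog_arm", "data": {
  "targets": [
    {"turn": [0, 0, 0], "slide": [0, 0, 0], "claw": 0},
    {"turn": [0, 0, 0], "slide": [0, 0, 0], "claw": 0},
    {"turn": [0, 0, 0], "slide": [0, 0, 0], "claw": 0},
    {"turn": [0, 0, 0], "slide": [0, 0, 0], "claw": 0}
  ]
}}

```text
t: 16.18
eef_pos: [593.7, 188.1, 70.4]
tcp_rot: [3.141, 0.0, 1.8]
ft_force: [-2.2, -0.5, 5.6]
opening: 0.124
grip_force: 30.0
```

Emit:
{"op": "jog_arm", "data": {
  "targets": [
    {"turn": [0, 0, 0], "slide": [0, 0, 2], "claw": 0},
    {"turn": [0, 0, 0], "slide": [0, 0, 2], "claw": 0},
    {"turn": [0, 0, 0], "slide": [0, 0, 0], "claw": 0}
  ]
}}

```text
t: 16.55
eef_pos: [593.5, 188.1, 73.5]
tcp_rot: [-3.141, -0.0, 1.799]
ft_force: [-0.3, -0.1, -4.8]
opening: 0.124
grip_force: 30.0
```

Emit:
{"op": "jog_arm", "data": {
  "targets": [
    {"turn": [0, 0, 0], "slide": [0, 0, 8], "claw": 0},
    {"turn": [0, 0, 0], "slide": [0, 0, 12], "claw": 0},
    {"turn": [0, 0, 0], "slide": [0, 0, 20], "claw": 0},
    {"turn": [0, 0, 0], "slide": [0, 0, 25], "claw": 0},
    {"turn": [0, 0, 0], "slide": [0, 0, 25], "claw": 0}
  ]
}}

```text
t: 17.18
eef_pos: [593.5, 188.1, 165.3]
tcp_rot: [3.141, 0.0, 1.799]
ft_force: [-0.2, 0.2, -5.9]
opening: 0.128
grip_force: 30.0
```

Emit:
{"op": "jog_arm", "data": {
  "targets": [
    {"turn": [0, 0, 0], "slide": [0, -10, 10], "claw": 0},
    {"turn": [0, 0, -1], "slide": [-1, -25, 0], "claw": 0},
    {"turn": [0, 0, -1], "slide": [-1, -30, 0], "claw": 0},
    {"turn": [0, 0, -1], "slide": [-1, -30, 0], "claw": 0},
    {"turn": [0, 0, -1], "slide": [-1, -30, 0], "claw": 0}
  ]
}}

```text
t: 17.8
eef_pos: [589.1, 61.5, 173.5]
tcp_rot: [-3.141, 0.0, 1.729]
ft_force: [0.7, -0.1, -5.1]
opening: 0.124
grip_force: 30.0
```

Emit:
{"op": "jog_arm", "data": {
  "targets": [
    {"turn": [0, 0, -1], "slide": [-2, -30, 0], "claw": 0},
    {"turn": [0, 0, -1], "slide": [-2, -30, 0], "claw": 0},
    {"turn": [0, 0, -1], "slide": [-2, -30, 0], "claw": 0},
    {"turn": [0, 0, -1], "slide": [-1, -30, 0], "claw": 0},
    {"turn": [0, 0, -1], "slide": [-1, -30, 0], "claw": 0}
  ]
}}

```text
t: 18.42
eef_pos: [581.0, -88.4, 173.5]
tcp_rot: [-3.141, -0.0, 1.641]
ft_force: [1.3, 0.0, -5.6]
opening: 0.123
grip_force: 30.0
```

Emit:
{"op": "jog_arm", "data": {
  "targets": [
    {"turn": [0, 0, 0], "slide": [-1, -25, 0], "claw": 0},
    {"turn": [0, 0, 0], "slide": [0, -18, 0], "claw": 0},
    {"turn": [0, 0, 0], "slide": [0, -10, 0], "claw": 0},
    {"turn": [0, 0, 0], "slide": [0, 0, 0], "claw": 0},
    {"turn": [0, 0, 0], "slide": [0, 0, 0], "claw": 0}
  ]
}}

```text
t: 19.05
eef_pos: [580.5, -139.3, 173.6]
tcp_rot: [-3.142, -0.0, 1.643]
ft_force: [0.5, 1.4, -5.9]
opening: 0.121
grip_force: 30.0
```

```bash
python3 - <<'E'
from h import *
s=state(); print(s["eef_pos"],np.degrees(s["tcp_rot"]),s["ft_force"])
c=read_camera("scene"); cv2.imwrite("pics/s4.png",cv2.resize(c["frame"][130:310,190:400],None,fx=3.3,fy=3.3,interpolation=2))
f=c["frame"]; g=f.max(2); k=np.zeros(g.shape,np.uint8); k[215:290,245:345]=(g<60)[215:290,245:345]
t=read_camera("top"); print(look_for("cover_grip","top")[:2]); p=s["eef_pos"]; print(proj(t,p))
E
```

```text
[ 580.54107854 -139.27553505  173.64165449] [-1.79996997e+02 -1.12770365e-02  9.41305506e+01] [ 0.498411    1.42420137 -5.90402663]
[{'xy': [119.0, 235.9], 'conf': 0.92}, {'xy': [318.0, 180.7], 'conf': 0.7}]
[334.27912188 191.25413582]
```

View pics/s4.png

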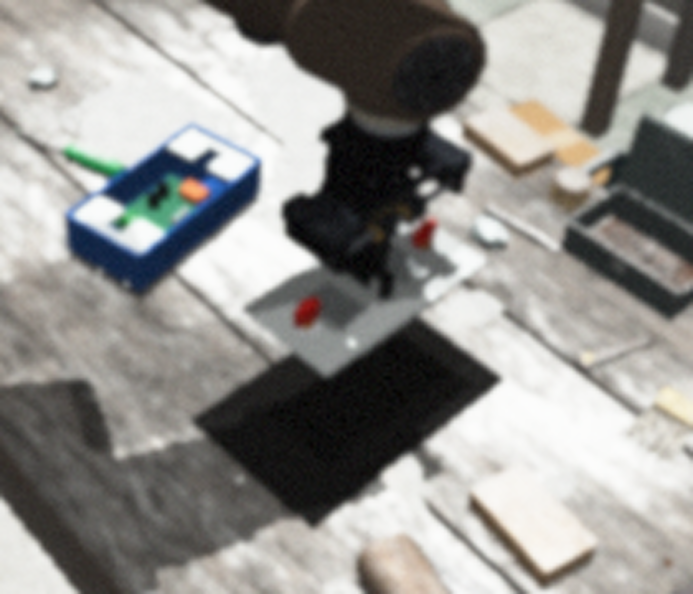

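The cover hangs level above the mat (mat corners at crop (197,420), (312,520), (498,378)). The box is empty with its ledges showing. Lowering, slowly at the end.

Emit:
{"op": "jog_arm", "data": {
  "targets": [
    {"turn": [0, 0, -0.5], "slide": [-0.3, -0.4, -30], "claw": 0},
    {"turn": [0, 0, 0], "slide": [0, 0, -35], "claw": 0},
    {"turn": [0, 0, 0], "slide": [0, 0, -35], "claw": 0},
    {"turn": [0, 0, 0], "slide": [0, 0, -20], "claw": 0},
    {"turn": [0, 0, 0], "slide": [0, 0, -10], "claw": 0}
  ]
}}

```text
t: 19.82
eef_pos: [580.1, -139.9, 42.7]
tcp_rot: [-3.141, -0.001, 1.634]
ft_force: [-0.1, -0.7, -5.3]
opening: 0.126
grip_force: 30.0
```

Emit:
{"op": "jog_arm", "data": {
  "targets": [
    {"turn": [0, 0, 0], "slide": [0, 0, -3], "claw": 0},
    {"turn": [0, 0, 0], "slide": [0, 0, -2], "claw": 0},
    {"turn": [0, 0, 0], "slide": [0, 0, -1], "claw": 0},
    {"turn": [0, 0, 0], "slide": [0, 0, 0], "claw": 0},
    {"turn": [0, 0, 0], "slide": [0, 0, 0], "claw": 0}
  ]
}}

```text
t: 20.45
eef_pos: [580.4, -140.4, 38.0]
tcp_rot: [3.141, 0.0, 1.634]
ft_force: [0.3, -0.1, -5.3]
opening: 0.123
grip_force: 30.0
```

Emit:
{"op": "jog_arm", "data": {
  "targets": [
    {"turn": [0, 0, 0], "slide": [0, 0.4, -1], "claw": 0},
    {"turn": [0, 0, 0], "slide": [0, 0, -1], "claw": 0},
    {"turn": [0, 0, 0], "slide": [0, 0, -1], "claw": 0},
    {"turn": [0, 0, 0], "slide": [0, 0, 0], "claw": 0}
  ]
}}

```text
t: 20.95
eef_pos: [580.2, -139.9, 34.5]
tcp_rot: [-3.141, -0.0, 1.634]
ft_force: [0.3, 0.6, -5.3]
opening: 0.123
grip_force: 30.0
```

Emit:
{"op": "jog_arm", "data": {
  "targets": [
    {"turn": [0, 0, 0], "slide": [0, 0, -0.5], "claw": 0},
    {"turn": [0, 0, 0], "slide": [0, 0, 0], "claw": 0}
  ]
}}

```text
t: 21.2
eef_pos: [580.4, -139.9, 34.4]
tcp_rot: [3.141, 0.0, 1.634]
ft_force: [-0.1, 0.8, -3.0]
opening: 0.123
grip_force: 30.0
```

Contact is starting (load dropping from 5.3 to 3.0 N). A touch lower, then let go.

Emit:
{"op": "jog_arm", "data": {
  "targets": [
    {"turn": [0, 0, 0], "slide": [0, 0, -0.4], "claw": 0},
    {"turn": [0, 0, 0], "slide": [0, 0, 0], "claw": 0},
    {"turn": [0, 0, 0], "slide": [0, 0, 0], "claw": 40},
    {"turn": [0, 0, 0], "slide": [0, 0, 0], "claw": 40},
    {"turn": [0, 0, 0], "slide": [0, 0, 0], "claw": 40}
  ]
}}

```text
t: 21.82
eef_pos: [580.3, -140.0, 33.7]
tcp_rot: [3.141, 0.0, 1.634]
ft_force: [0.1, 0.3, -0.1]
opening: 0.373
grip_force: 0.0
```

Emit:
{"op": "jog_arm", "data": {
  "targets": [
    {"turn": [0, 0, 0], "slide": [0, 0, 0], "claw": 40},
    {"turn": [0, 0, 0], "slide": [0, 0, 20], "claw": 40},
    {"turn": [0, 0, 0], "slide": [0, 0, 50], "claw": 40},
    {"turn": [0, 0, 0], "slide": [0, 0, 60], "claw": 40},
    {"turn": [0, 0, 0], "slide": [0, 0, 50], "claw": 40}
  ]
}}

```text
t: 22.45
eef_pos: [580.3, -139.9, 216.1]
tcp_rot: [3.141, 0.0, 1.634]
ft_force: [0.0, -0.5, -0.3]
opening: 0.401
grip_force: 0.0
```

Emit:
{"op": "jog_arm", "data": {
  "targets": [
    {"turn": [0, 0, 0], "slide": [-20, 40, 20], "claw": 40},
    {"turn": [0, 0, 0], "slide": [-20, 50, 0], "claw": 40},
    {"turn": [0, 0, 0], "slide": [-20, 50, 0], "claw": 40},
    {"turn": [0, 0, 0], "slide": [-20, 50, 0], "claw": 40},
    {"turn": [0, 0, 0], "slide": [-20, 50, 0], "claw": 40}
  ]
}}

```text
t: 23.08
eef_pos: [479.4, 101.5, 233.9]
tcp_rot: [3.141, -0.0, 1.633]
ft_force: [0.9, -0.0, -0.3]
opening: 0.399
grip_force: 0.0
```

Emit:
{"op": "jog_arm", "data": {
  "targets": [
    {"turn": [0, 0, 0], "slide": [-15, 50, 0], "claw": 40},
    {"turn": [0, 0, 0], "slide": [-10, 50, 0], "claw": 40},
    {"turn": [0, 0, 0], "slide": [0, 40, 0], "claw": 40},
    {"turn": [0, 0, 0], "slide": [0, 0, 0], "claw": 40}
  ]
}}

```text
t: 23.58
eef_pos: [454.9, 242.1, 233.6]
tcp_rot: [3.141, -0.0, 1.637]
ft_force: [0.8, 0.0, -0.8]
opening: 0.403
grip_force: 0.0
```

```bash
python3 - <<'E'
from h import *
c=read_camera("top"); f=c["frame"]; g=f.max(2)
cv2.imwrite("pics/t5.png",cv2.resize(f[140:250,270:380],None,fx=5,fy=5,interpolation=2))
print(reds(c,(295,155,355,245),39))
k=np.zeros(g.shape,np.uint8); k[158:242,298:354]=(g>100)[158:242,298:354]
n,l,s,_=cv2.connectedComponentsWithStats(k)
for i in range(1,n):
    if s[i,4]>300:
        w=np.array([ray(c,q,28)[:2] for q in np.argwhere(l==i)[:,::-1]],np.float32); print(s[i],cv2.minAreaRect(w))
E
```

```text
[(array([ 663.3, -138.3]), np.int32(21), np.float64(5.5), array([3.1, 7.2])), (array([ 502. , -149.4]), np.int32(23), np.float64(3.0), array([3.1, 7.4]))]
[298 158  56  84 999] ((579.1716918945312, -141.93258666992188), (297.14141845703125, 196.4402618408203), 0.04419020935893059)
[ 308  167   37   64 1944] ((580.8656005859375, -141.6517333984375), (222.33473205566406, 112.46487426757812), 3.9029600620269775)
```

View pics/t5.png

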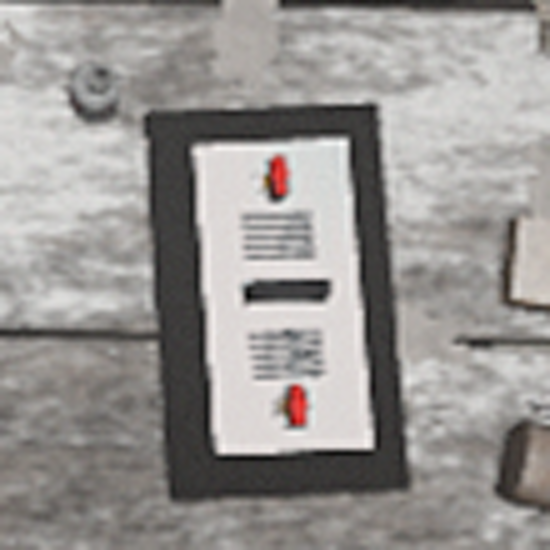

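The cover sits handle up on the mat, corners at crop (193,143), (350,138), (376,450), (215,455). It is about 2 mm off centre and 0.3° out of line, and both screws are loose. Handing in.

```bash
python3 -c "
from cell import *
print(job_done())"
```

```text
the job is handed in; nothing more can be done
None
```

I turned both thumbscrews to their loose stops and set the cover handle up on the mat, about 2 mm off centre and 0.3° out of line by the top camera; the job is handed in at about 24 s, with no verdict returned.

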